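Hang the rinsed basket and tally it on the stroke counter

ROBOT

A 6-joint arm with a two-finger parallel gripper is mounted at the origin on the work surface. World frame = base frame: x ahead of the robot, y to its left, z up, the work surface at z = 0. Lengths are in m, angles in rad, forces in N, time in s.
With the tool pointing down it reaches from about 0.275 to 0.825 m from the base axis. Payload 4.9 kg.
Tool frame: the origin (TCP) lies midway between the tips of the shut fingers; the grasp point (between the pads) lies 19 mm behind it (grip_point_offset is the distance from the TCP to the grasp point, in m); z points along the fingers, y is the line along which they close (so a half turn about z gives the same grasp; the last joint's range is limited). The gripper opens to 85 mm and grips with 20 to 120 N. Pads are 22 mm wide; open, the fingers measure 114 mm over their backs; the gripper's body (76 mm by 85 mm) begins 54 mm behind the grasp point. The pads swing forward as they close: fully open they stand 13 mm farther back than shut.
Start: joints at [-1.306, 0.326, -0.193, 1.052, 0, 1.437], TCP at [0.214, -0.507, 0.231] pointing down, gripper open.
Joint ranges: [-2.65, 2.65], [-0.97, 1.79], [-1.3, 1.35], [-1.93, 2.1], [-1.47, 1.37], [-3.14, 3.14]. Speed limits (rad/s): [2.57, 2.57, 3.14, 3.14, 3.14, 3.14].

INTERFACE

Orientations are given as a rotation vector (axis times angle).
In Python, from cell import * gives the robot as it stands. Calls block until the motion is done:
- movep(position, orientation): joint-space move of the TCP to a pose.
- move_l(position, velocity=0.15, rot=None, until_force=None): straight line of the TCP; rot=None keeps the orientation; velocity is the mean speed in m/s. With until_force (N) it stops when the force on the tool has changed by that much, and returns True; else False.
- set_joints(angles): joint-space move.
- let_go() and grab(newtons=None): open the fingers fully, or close them until they stop; newtons is the grip in N (None keeps the last).
- sleep(seconds).
- ik(position, orientation): joint angles nearest the present ones, or None.
- get_state(): the state.
- grab_frame(name): name is "side" or "top" or "wrist"; returns a dict with "img" (480x640x3 uint8, red, green, blue), "fx", "fy", "cx", "cy" (pixels), "k1" (the pictures are not rectified: a ray, as slopes to the right and down, at radius r is drawn at 1 + k1 r^2 times it, then the intrinsics apply), "cam_to_world" (4x4, takes a point from camera to world coordinates); the wrist camera has in their place "T_tool_cam" (4x4, takes a point from camera to tool coordinates, whose origin is the TCP and whose axes are the flange's). Camera axes: x right, y down, z forward; pixel columns grow to the right and rows downward; lengths in m; the calibration is good to about 2 mm. A picture is of the moment at which its call begins: read the wrist's pose just before it. There is no depth.
A pose or a line that the arm cannot do raises MotionError and nothing moves.
- sign_off(): hands the job in; it is judged then, once.
Trained networks look in the newest picture that a camera, given by its name, has taken for a name from the list of things; names that differ only in an ending like _2 or _b are one class to them, and where a whole thing is asked for, a point or a joint stands for the part that bears it (a point fixed in the world has none). Each returns a list of dicts, best first, with "score" (0 to 1); they miss things now and then, are a little off and sometimes report something else, mostly with a low value. They report only what shows in the picture. A call takes as long as a camera call. They do not tell look-alikes from the thing itself.
- spot_in(camera, name): "centre" ([column, row] in pixels, amid what is visible of it).
- silhouettes(camera, name): "mask" (480x640 bool, what is visible of it) and "centre" ([column, row] in pixels, amid what is visible of it).
- tip_of(camera, name): "centre" ([column, row] in pixels: a listed point, or the origin of a listed thing).
The state is a dict: "clock": time; "q": joint angles; "joint_velocities": joint speeds; "tau": joint torques, N m; "position": TCP position; "eef_rot": TCP orientation; "contact_force": force on the tool from outside, world axes, zero at the start; "wrist_torque": the same for the moment, N m; "finger_gap": opening from 0.0 (shut) to 1.0 (fully open); "grasp_force": force on a finger pad.
Only numpy, scipy, OpenCV 4.12 (cv2) and the standard library are available. Lean on these libraries where they do the work, as an engineer would, in place of code of your own. Each camera call takes 0.05 s, during which the arm holds its last target. There are 200 camera calls.

TASK

Hang the rinsed jar basket by its bail on the hook of the drip stand and let go of it. Then tally it: swing the counter's sprung lever all the way until you feel it pressed against its stop, without forcing it, hold it there for a moment, and let it spring back home. Leave the other things on the bench where they are.

Things in the scene. Friction and masses are not known exactly. Their poses are not given: they have to be found in the camera images.
- basket: Grey open basket with four glass jars, 100 x 100 mm, 70 mm high, 0.18-0.35 kg. A fixed bail of 8 mm steel rod stands over it: uprights at y = +-48 mm, level top bar along y with its axis 160 mm above the underside (86 mm free between rim and bar). On the bar a black grip block, 14 mm (x) x 50 mm (y), 163 to 200 mm above the underside. Origin: centre of underside; z up.
- bail (a point): Middle of the bail's top bar, on the axis of the rod, 160 mm above the basket's underside.
- stand: Fixed drip stand: round white foot (radius 65 mm), upright post (radius 8 mm, 246 mm high) and one hook of 8 mm rod pointing along the stand's -x. Rod axis: level at height 240 mm to x = -75 mm, dips to 230 mm at x = -100 mm (the seat), back to 240 mm at x = -125 mm, upturned tip at x = -135 mm, 252 mm high. Origin: centre of the foot's underside.
- hook_seat (a point): Top of the rod in the dip of the hook, 100 mm out from the post along the stand's -x and 234 mm above the bench; its axes are the stand's. A bail hanging there has its bar's axis about 4 mm above this point, across the hook.
- counter: Fixed stroke counter: grey housing 130 mm (x) x 120 mm (y) x 75 mm high on a 150 x 140 mm foot plate; black window with blank white wheels on top towards +x. Origin: centre of underside. Its lever turns on a vertical axis at x = -20 mm, y = 0. The lever's end stop is hidden inside and set differently every time (see lever_angle).
- lever: The counter's steel lever, lying level just above the housing. Origin: on its vertical pivot axis, 75 mm above the bench; x axis along the lever, outwards. Arm 16 mm wide, 7 to 13 mm above the origin; at its end, 135 mm from the pivot, an upright black round peg (radius 9 mm), 7 to 52 mm above the origin.
- lever_peg (a point): Point on the axis of the lever's peg, 135 mm from the pivot, 105 mm above the bench (the peg spans 82 to 127 mm above the bench).
- lever_angle (a joint): Lever angle, rad: 0 at rest (lever then points 145 deg counter-clockwise from the counter's +x, seen from above), growing counter-clockwise seen from above. A spring drives it home: about 2.2 N at the peg at rest, 5 N at 1 rad. The solid stop is met somewhere between 0.7 and 1.15 rad, felt as a sudden rise of force; the lever goes no farther.
- beaker_mid: Bystander: upturned glass beaker, 80 mm across, 90 mm high. Origin: centre of the underside.
- beaker_back: Bystander: upturned glass beaker, 92 mm across, 110 mm high. Origin: centre of the underside.
- dish: Bystander: white ceramic bowl, 90 mm across, 35 mm high. Origin: centre of the underside.
- brush: Bystander: small cleaning brush lying flat along its x, 180 mm long. Origin: its middle, on the bench.
- amber: Bystander: amber glass bottle, 80 mm across, 170 mm high. Origin: centre of the underside.
There are look-alikes about, which are no part of the job. Leave any pink or turquoise look-alike of the basket alone.

How it is judged:
On the way, in this order (a step that is already met when the one before it is completed fails the run):
1. the basket hangs by its bail in the hook of the drip stand, let go and still (horizontal distance between bail and hook_seat below 0.022 m and z of bail in the frame of hook_seat between -0.006 and 0.022 m and angle between basket's own z axis and vertical below 0.35 rad and linear speed of basket below 0.05 m/s and contact force between basket and stand above 0.5 N and contact force between the fingers and basket below 0.1 N), for 0.3 s.
2. the lever is held against its stop (at least 5 N between lever and stop, for 0.15 s) (contact force between counter and lever above 5 N), for 0.15 s.
3. the lever has sprung back home (value of joint lever_angle below 0.06 rad), for 0.1 s.
At the end, for the whole second after the job is handed in: The basket hangs still and untouched by its bail in the hook: bar middle within 22 mm of the seat in plan and -6 to +22 mm in height, tilt under 20 deg, borne by the stand. The lever, after being held on its stop, is back home (below 0.06 rad), untouched (all of step 1 and value of joint lever_angle below 0.06 rad and contact force between the fingers and lever below 0.1 N).
It fails at once if the lever is forced (more than 30 N on it) (contact force between any of the fingers, the arm and lever above 30 N).
It fails at once if a bystander is shifted by more than 30 mm (distance of any of beaker_mid, beaker_back, dish, brush, amber from where it was at the start of the episode above 0.03 m).
It also fails if it takes over 72 s, if anything falls off the work surface, if the arm or the gripper's body presses on something with over 40 N, if the wrist force passes 120 N, or if a joint passes its speed limit or range.

## Working session

There is one attempt and no reset: what is moved stays moved. The work goes in short steps, each a Python script; the robot and the scene stay as the last script left them, time stands still between calls to the robot, and variables do not carry over. Pictures are saved under pics/ and viewed, at most 10 in all, crops included, and the job is handed in when it is done.

```bash
mkdir -p pics; cat > h.py <<'E'
from cell import *
import numpy as np, cv2
from scipy.spatial.transform import Rotation as R
def T_of(s):
    T=np.eye(4);T[:3,:3]=R.from_rotvec(s["eef_rot"]).as_matrix();T[:3,3]=s["position"];return T
def frame(n):
    s=get_state();f=grab_frame(n)
    f["T"]=np.array(f["cam_to_world"]) if "cam_to_world" in f else T_of(s)@np.array(f["T_tool_cam"])
    return f
def ray(f,px):
    d=np.array([(px[0]-f["cx"])/f["fx"],(px[1]-f["cy"])/f["fy"]]);u=d.copy()
    for _ in range(20):u=d/(1+f["k1"]*(u@u))
    v=f["T"][:3,:3]@np.array([u[0],u[1],1]);return f["T"][:3,3],v/np.linalg.norm(v)
def atz(f,px,z):
    o,v=ray(f,px);return o+v*(z-o[2])/v[2]
def tri(rs):
    A=sum(np.eye(3)-np.outer(v,v) for o,v in rs);b=sum((np.eye(3)-np.outer(v,v))@o for o,v in rs)
    p=np.linalg.solve(A,b);return p,[np.linalg.norm(np.cross(v,p-o)) for o,v in rs]
def proj(f,p):
    c=np.linalg.inv(f["T"])@np.append(p,1);u=c[:2]/c[2];u=u*(1+f["k1"]*(u@u))
    return np.array([u[0]*f["fx"]+f["cx"],u[1]*f["fy"]+f["cy"]])
def save(f,n,crop=None,k=1):
    i=f["img"] if crop is None else f["img"][crop[1]:crop[3],crop[0]:crop[2]]
    cv2.imwrite("pics/"+n+".png",cv2.resize(i[:,:,::-1],None,fx=k,fy=k,interpolation=cv2.INTER_CUBIC))
E
python3 - <<'E'
from h import *
np.set_printoptions(precision=3,suppress=True)
F={}
for c in("side","top"):
    f=frame(c);F[c]=f;save(f,c+"0");print(c,f["T"][:3,3],f["T"][:3,2],f["fx"])
    for n in("basket","bail","stand","hook_seat","counter","lever","lever_peg","beaker_mid","beaker_back","dish","brush","amber"):
        print(n,[(np.round(d["centre"]).tolist(),round(d["score"],2)) for d in tip_of(c,n)][:4])
print(get_state()["clock"], np.array(grab_frame("wrist")["T_tool_cam"]))
E
```

```text
side [0.236 0.945 0.955] [ 0.204 -0.755 -0.623] 551.7903950682497
basket [([394.0, 285.0], 0.96), ([312.0, 309.0], 0.82), ([385.0, 387.0], 0.69), ([319.0, 418.0], 0.4)]
bail [([395.0, 336.0], 0.97), ([308.0, 255.0], 0.64), ([401.0, 232.0], 0.55)]
stand [([204.0, 384.0], 0.88)]
hook_seat [([240.0, 309.0], 0.87)]
counter [([288.0, 237.0], 0.88), ([311.0, 256.0], 0.44), ([218.0, 264.0], 0.19)]
lever [([292.0, 215.0], 0.78)]
lever_peg []
beaker_mid [([245.0, 290.0], 0.69), ([371.0, 241.0], 0.17)]
beaker_back [([217.0, 262.0], 0.6)]
dish [([370.0, 242.0], 0.59)]
brush [([318.0, 418.0], 0.68), ([204.0, 383.0], 0.56)]
amber [([196.0, 304.0], 0.95)]
top [ 0.265 -0.01   1.706] [ 0.146 -0.002 -0.989] 616.1675702079136
basket [([308.0, 246.0], 0.93), ([416.0, 353.0], 0.83), ([359.0, 308.0], 0.8), ([233.0, 322.0], 0.77)]
bail [([359.0, 308.0], 0.87), ([309.0, 234.0], 0.83), ([430.0, 354.0], 0.7), ([226.0, 321.0], 0.61)]
stand [([208.0, 184.0], 0.74)]
hook_seat [([196.0, 204.0], 0.56)]
counter [([395.0, 197.0], 0.64)]
lever [([403.0, 196.0], 0.75)]
lever_peg [([414.0, 282.0], 0.63), ([385.0, 238.0], 0.61)]
beaker_mid [([309.0, 183.0], 0.64)]
beaker_back [([342.0, 148.0], 0.98)]
dish [([414.0, 281.0], 0.7)]
brush [([199.0, 201.0], 0.59), ([198.0, 276.0], 0.57)]
amber [([288.0, 141.0], 0.78)]
1.3 [[-0.    -0.953 -0.303  0.077]
 [ 1.     0.    -0.     0.   ]
 [ 0.    -0.303  0.953 -0.142]
 [ 0.     0.     0.     1.   ]]
```

View pics/side0.png

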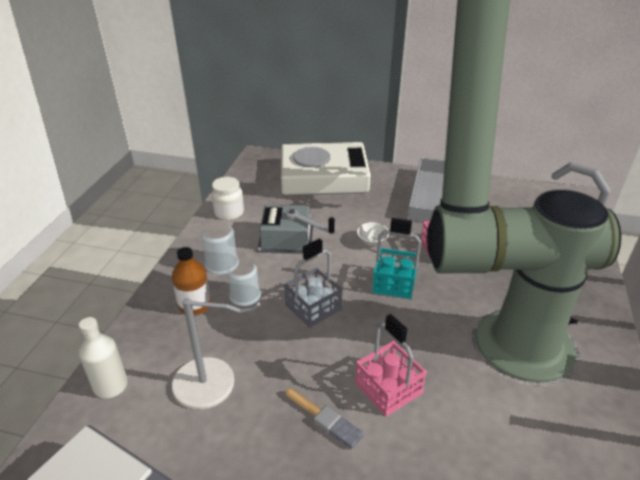

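View pics/top0.png

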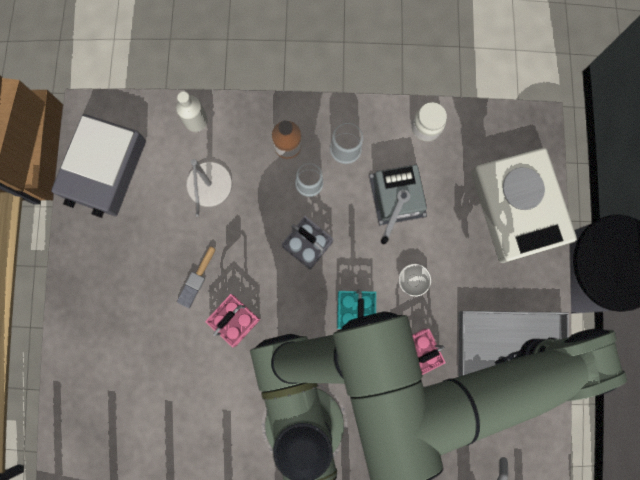

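Look-alikes in the top view: grey basket (308,244), turquoise (357,308), pink (233,321) and pink (428,352). In the side view they are grey (313,297), turquoise (395,270) and pink (390,375). The grey one is the target. The stand foot is at top (209,184) with its hook pointing down the image towards (197,213). The counter is at (398,193), with its lever from (404,195) to the peg at (384,239).

Next: rough triangulation, then two wrist views each of the basket, hook and lever.

```bash
python3 - <<'E'
from h import *
np.set_printoptions(precision=3,suppress=True)
t=frame("top");s=frame("side")
g,e=tri([ray(t,(308,234)),ray(s,(312,250))]);print("block",g,e)
hk=atz(t,(197,203),.234);print("seat",hk, tri([ray(t,(197,203)),ray(s,(240,309))]))
peg,e=tri([ray(t,(384,239)),ray(s,(332,226))]);print("peg",peg,e)
piv=atz(t,(404,195),.085);print("piv",piv)
def rv(yaw): return (R.from_euler("z",yaw)*R.from_euler("x",np.pi)).as_rotvec()
p0=get_state()["position"];move_l([p0[0],p0[1],.42],.3)
K=0
for nm,c,names in(("peg",(peg+piv)/2+[0,0,.1],("lever_peg","lever","counter")),("blk",g,("bail","basket")),("hook",hk,("hook_seat","stand"))):
    for k,d in enumerate(((-.09,0),(0.0,.06))):
        x,y=c[0]+d[0],c[1]+d[1];r=np.hypot(x,y)
        z=.36 if nm!="blk" else .40
        done=False
        for yaw in (0.,.8,-.8,np.pi/2,-np.pi/2,np.pi):
            try: movep([x,y,z],rv(yaw));done=True;break
            except MotionError as ex: pass
        if not done: print("fail",nm,k);continue
        sleep(.2);f=frame("wrist");save(f,f"w_{nm}{k}");np.save(f"w_{nm}{k}.npy",{a:f[a] for a in f},allow_pickle=True)
        print(nm,k,"yaw",yaw,[x,y])
        for n in names: print("  ",n,[(np.round(q["centre"],1).tolist(),round(q["score"],2)) for q in tip_of("wrist",n)][:3])
print(get_state()["clock"])
import glob
ims=[cv2.imread(f"pics/w_{n}{k}.png") for n in("peg","blk","hook") for k in(0,1)]
m=np.vstack([np.hstack(ims[0:2]),np.hstack(ims[2:4]),np.hstack(ims[4:6])])
cv2.imwrite("pics/m1.png",cv2.resize(m,(533,600)) if 0 else cv2.resize(np.hstack([np.vstack(ims[i:i+2]) for i in(0,2,4)]),(800,400)))
E
```

```text
block [0.498 0.002 0.179] [np.float64(0.002062414344427527), np.float64(0.0020624143444276225)]
seat [0.561 0.276 0.234] (array([0.56 , 0.275, 0.237]), [np.float64(0.00014739201658730148), np.float64(0.00014739201658722144)])
peg [ 0.5   -0.198  0.105] [np.float64(0.0038680523789711677), np.float64(0.00386805237897119)]
piv [ 0.628 -0.253  0.085]
peg 0 yaw 0.0 [np.float64(0.47405013241966365), np.float64(-0.2254139011179916)]
   lever_peg [([296.6, 178.5], 0.72), ([164.2, 169.4], 0.29)]
   lever [([346.4, 63.9], 0.63)]
   counter [([336.5, 58.3], 0.77), ([90.5, 189.0], 0.5)]
peg 1 yaw 0.0 [np.float64(0.5640501324196636), np.float64(-0.1654139011179916)]
   lever_peg [([347.8, 251.4], 0.56)]
   lever [([391.7, 146.2], 0.68)]
   counter [([377.9, 130.0], 0.77)]
blk 0 yaw 0.0 [np.float64(0.40798023787457904), np.float64(0.0019616637347086067)]
   bail [([549.4, 356.9], 0.9), ([315.6, 120.3], 0.75), ([431.2, 273.6], 0.56)]
   basket [([487.9, 294.3], 0.85), ([400.1, 236.9], 0.84), ([204.7, 255.2], 0.73)]
blk 1 yaw 0.0 [np.float64(0.497980237874579), np.float64(0.06196166373470861)]
   bail [([467.4, 335.5], 0.66), ([215.2, 360.8], 0.62), ([369.6, 205.8], 0.56)]
   basket [([242.3, 302.4], 0.94), ([355.0, 180.4], 0.93), ([514.2, 339.4], 0.83)]
hook 0 yaw 0.0 [np.float64(0.47063874636080294), np.float64(0.27556889264022855)]
   hook_seat [([319.9, 109.8], 0.82)]
   stand [([308.7, 37.7], 0.67)]
hook 1 yaw 0.0 [np.float64(0.5606387463608029), np.float64(0.33556889264022854)]
   hook_seat [([391.9, 228.4], 0.94)]
   stand [([352.8, 113.5], 0.97)]
13.1333
```

View pics/m1.png

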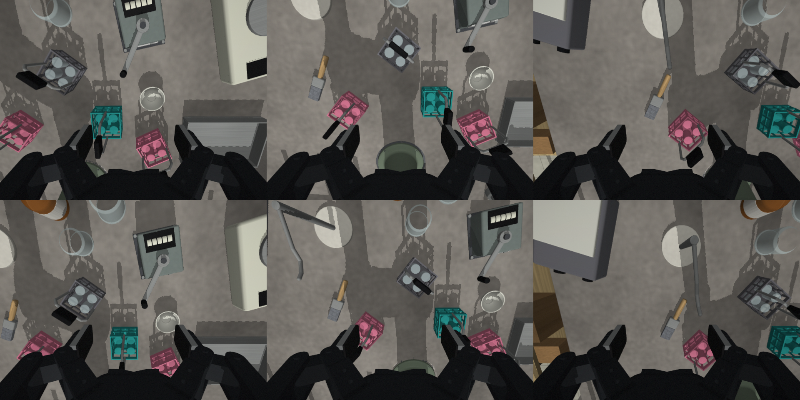

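The montage shows the six wrist views. The grey basket's black block is near (316,120) in blk0 and (370,206) in blk1. The lever peg is near (297,178) and (348,251), and the hook bend is at (320,110) and (392,228). Next, fitting them and checking the choice in one crop.

```bash
python3 - <<'E'
from h import *
np.set_printoptions(precision=4,suppress=True)
L=lambda n:np.load(f"w_{n}.npy",allow_pickle=True).item()
b0,b1,h0,h1,p0,p1=map(L,("blk0","blk1","hook0","hook1","peg0","peg1"))
E=[]
for f,c in((b0,(315,120)),(b1,(370,206))):
    g=f["img"].max(2);m=(g<45).astype(np.uint8);n,l,st,ce=cv2.connectedComponentsWithStats(m)
    best=min((i for i in range(1,n) if st[i,4]>150),key=lambda i:np.hypot(*(ce[i]-c)))
    r=cv2.minAreaRect(np.argwhere(l==best)[:,::-1].astype(np.float32));print("blk",ce[best],st[best,4],r)
    E.append(ce[best]); 
    pts=cv2.boxPoints(r);o=pts[np.argsort(pts[:,0])];E.append((o[:2].mean(0),o[2:].mean(0)))
print("block centre",tri([ray(b0,E[0]),ray(b1,E[2])]))
a,ea=tri([ray(b0,E[1][0]),ray(b1,E[3][0])]);b,eb=tri([ray(b0,E[1][1]),ray(b1,E[3][1])])
print("ends",a,ea,b,eb,"yaw of bar",np.degrees(np.arctan2(*(a-b)[1::-1])))
print("basket origin",tri([ray(b0,(400.1,236.9)),ray(b1,(355,180.4))]) , [atz(b1,(355,180.4),z) for z in(0,)])
print("seat",tri([ray(h0,(319.9,109.8)),ray(h1,(391.9,228.4))]))
print("stand",atz(h0,(308.7,37.7),0),atz(h1,(352.8,113.5),0),atz(frame("top"),(208,184),0))
pg=tri([ray(p0,(296.6,178.5)),ray(p1,(347.8,251.4))]);pv=tri([ray(p0,(346.4,63.9)),ray(p1,(391.7,146.2))])
print("peg",pg,"piv",pv,"dist",np.linalg.norm((pg[0]-pv[0])[:2]))
print(tri([ray(p0,(336.5,58.3)),ray(p1,(377.9,130))]))
def cr(f,c,w=100):
    x,y=[int(max(w,v)) for v in c];return cv2.resize(f["img"][y-w:y+w,x-w:x+w,::-1],(400,400))
big=np.vstack([np.hstack([cr(b0,(315,130)),cr(b1,(365,195))]),np.hstack([cr(h0,(320,100)),cr(h1,(380,190))])])
cv2.imwrite("pics/crop1.png",cv2.resize(big,(600,600)))
E
```

```text
blk [315.9215 119.5819] 739 ((315.95123291015625, 119.56098175048828), (52.7867317199707, 14.680334091186523), 38.65980529785156)
blk [372.673  207.1839] 734 ((372.318603515625, 207.2787628173828), (51.45743179321289, 16.93297576904297), 41.18592834472656)
block centre (array([0.4951, 0.0051, 0.1864]), [np.float64(0.00012816757057403894), np.float64(0.0001281675705740699)])
ends [0.5112 0.0257 0.1749] [np.float64(0.0002824761537426802), np.float64(0.0002824761537426867)] [ 0.4793 -0.0147  0.1971] [np.float64(0.00040734357403017344), np.float64(0.00040734357403006817)] yaw of bar 51.749508962322686
basket origin (array([0.638 , 0.1115, 1.0069]), [np.float64(0.004729929314686052), np.float64(0.004729929314685966)]) [array([0.4971, 0.0059, 0.    ])]
seat (array([0.561 , 0.276 , 0.2386]), [np.float64(0.0007576746234181043), np.float64(0.0007576746234180699)])
stand [0.6621 0.2905 0.    ] [0.6585 0.2897 0.    ] [0.6636 0.2926 0.    ]
peg (array([ 0.4976, -0.1997,  0.1115]), [np.float64(0.0004119050015826801), np.float64(0.0004119050015826312)]) piv (array([ 0.6215, -0.2555,  0.0719]), [np.float64(0.0014465788741795755), np.float64(0.0014465788741796538)]) dist 0.1359008654479316
(array([ 0.6399, -0.2477,  0.0042]), [np.float64(0.000542224090250502), np.float64(0.0005422240902504443)])
```

View pics/crop1.png

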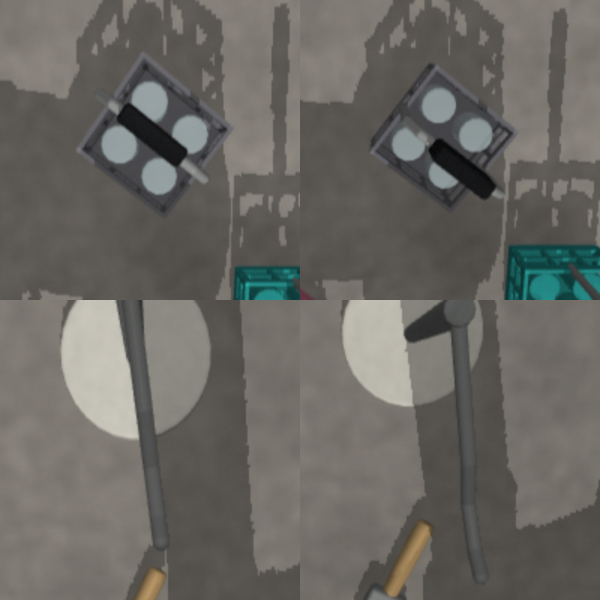

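The crop confirms the grey basket: block centre (0.495, 0.005), z≈0.186 and bar yaw 52°. The seat is at (0.561, 0.276), 101 mm from the stand at (0.661, 0.291), so stand yaw is about 8.5°. The lever length comes out at 136 mm. All of this agrees with the text, so I'll grasp.

```bash
cat >> h.py <<'E'
def rv(deg): return (R.from_euler("z",deg,degrees=True)*R.from_euler("x",np.pi)).as_rotvec()
SEAT=np.array([.561,.276]);U=np.array([np.cos(np.radians(8.5)),np.sin(np.radians(8.5))])
E
python3 - <<'E'
from h import *
np.set_printoptions(precision=3,suppress=True)
B=[.4951,.0051]
qa=ik(B+[.30],rv(52));qb=ik([*(SEAT-U*.11),.30],rv(98.5));print(qa,qb)
print(ik(B+[.173],rv(52)) is not None, ik([*SEAT,.25],rv(98.5)) is not None)
p=get_state()["position"];move_l([*p[:2],.42],.3)
movep(B+[.30],rv(52))
print("down",move_l(B+[.173],.12,until_force=8))
grab(60);s=get_state();print(s["clock"],s["finger_gap"],s["grasp_force"],s["contact_force"],s["position"])
if s["grasp_force"]>10:
    f0=s["contact_force"]
    move_l(B+[.31],.12);s=get_state();print(np.array(s["contact_force"])-f0,s["finger_gap"],s["grasp_force"],s["clock"])
E
```

```text
[-0.139  0.185 -0.204  1.182  0.     2.095] [ 0.38   0.236 -0.139  1.196  0.     1.802]
True True
down False
19.3667 0.15329143144613291 59.23695266246796 [-0.109  1.442  1.962] [0.495 0.005 0.173]
[-0.053 -1.488 -4.577] 0.14984916784284696 58.658294677734375 20.6583
```

```bash
python3 - <<'E'
from h import *
np.set_printoptions(precision=3,suppress=True)
q=SEAT-U*.11
move_l([*q,.31],.15,rot=rv(98.5));move_l([*q,.290],.1)
s=get_state();print(s["clock"],s["contact_force"],s["position"])
f=frame("side");g=frame("top")
b=np.array([*q,.277])
print("side exp bail",proj(f,b),[(x["centre"],x["score"]) for x in tip_of("side","bail")][:3],"top",proj(g,b))
print("hook",proj(f,[*SEAT,.234]),[(x["centre"],x["score"]) for x in tip_of("side","hook_seat")][:2])
save(f,"pre",(140,180,400,375),3)
E
```

```text
22.8833 [ 1.221  0.052 -2.837] [0.452 0.259 0.29 ]
side exp bail [297.734 297.628] [([397.3, 338.8], 0.91), ([452.4, 201.2], 0.79), ([401.3, 233.2], 0.73)] top [197.781 244.707]
hook [239.298 310.435] [([243.1, 308.7], 0.9)]
```

View pics/pre.png

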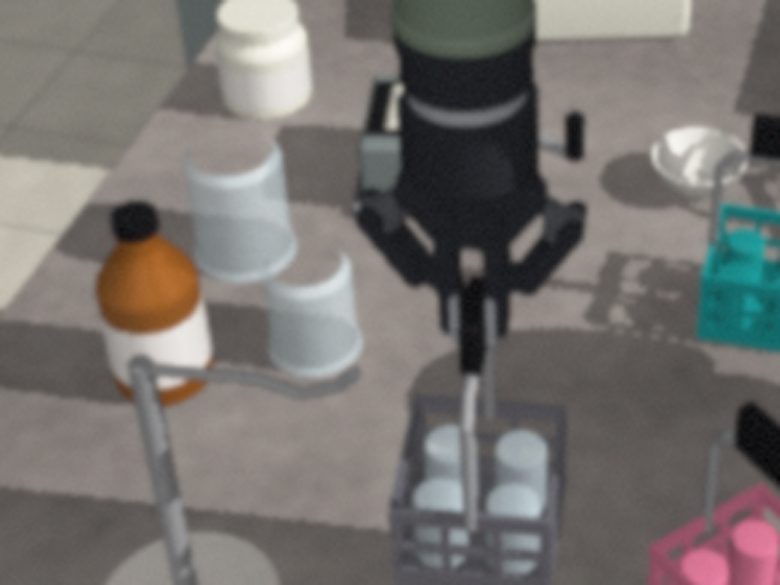

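The picture shows the basket held level, with the bar at crop (470,370) just outside the hook tip at (350,375). Moving in over the seat and lowering.

```bash
python3 - <<'E'
from h import *
np.set_printoptions(precision=3,suppress=True)
hit=move_l([*SEAT,.290],.08,until_force=8);s=get_state();print("in",hit,s["position"],s["contact_force"])
if not hit:
    h=move_l([*SEAT,.246],.03,until_force=3);s=get_state();print("down",h,s["position"],s["contact_force"],s["clock"])
f=frame("side");save(f,"seat",(140,180,400,375),3)
print("bail exp",proj(f,[*SEAT,s["position"][2]-.013]))
E
```

```text
in False [0.561 0.276 0.29 ] [-0.279 -0.492 -2.191]
down True [0.561 0.276 0.251] [1.087 0.726 4.23 ] 25.7667
bail exp [239.082 308.741]
```

View pics/seat.png

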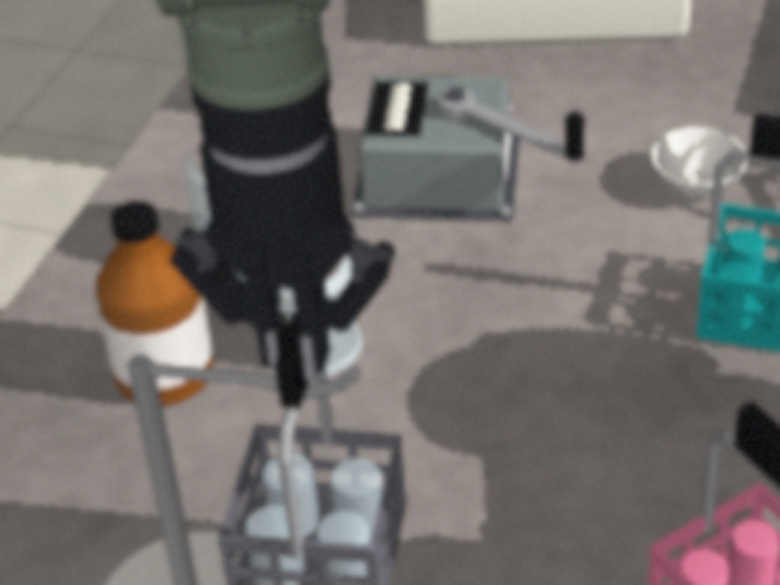

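The contact height of 0.251 is exactly the predicted seated height, and the picture shows the bar in the hook's dip at crop (290,390). Releasing.

```bash
python3 - <<'E'
from h import *
np.set_printoptions(precision=3,suppress=True)
let_go();s=get_state();print(s["contact_force"],s["finger_gap"])
print(move_l([*SEAT,.36],.1,until_force=10),get_state()["contact_force"],get_state()["clock"])
f=frame("side");save(f,"rel",(140,180,400,375),3)
E
```

```text
[ 0.606  0.71  -0.681] 1.0020187754192187
False [ 0.535 -0.049 -0.47 ] 27.7667
```

View pics/rel.png

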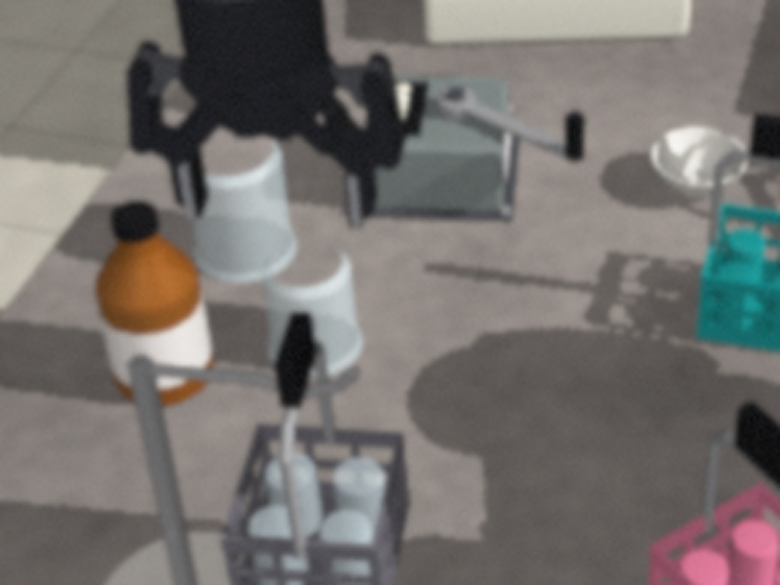

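The basket hangs freely in the dip (block at crop (297,360)) with the gripper clear. The lever is still at rest with its peg at (574,135). Next, pushing the lever along its arc with shut fingers.

```bash
cat >> h.py <<'E'
C=np.array([.6215,-.2555]);TH0=np.radians(155.4);RL=.135
def pose(a,back,z=.098):
    th=TH0+a;p=C+RL*np.array([np.cos(th),np.sin(th)])-back*np.array([-np.sin(th),np.cos(th)])
    return [*p,z],rv(np.degrees(th)-90)
def ft(a,f0):
    th=TH0+a;return float(-(np.array(get_state()["contact_force"])-f0)[:2]@np.array([-np.sin(th),np.cos(th)]))
E
python3 - <<'E'
from h import *
np.set_printoptions(precision=3,suppress=True)
for a in(0,.6,1.2): print(ik(*pose(a,.02)))
p,r=pose(0,.05,.25)
move_l([.5,.15,.36],.2)
movep([*p[:2],.25],r);grab(20);print("down",move_l(pose(0,.05)[0],.1,until_force=6))
sleep(.3);f0=np.array(get_state()["contact_force"]);np.save("f0.npy",f0);print(f0,get_state()["clock"])
move_l(pose(0,.022)[0],.04,until_force=6);print(ft(0,f0))
a=0.;log=[]
while a<1.25:
    a+=.04;p,r=pose(a,.020);hit=move_l(p,.03,rot=r,until_force=5);v=ft(a,f0);log.append(round(v,1))
    if hit or v>10: break
s=get_state();print(hit,a,log,s["position"],s["contact_force"],s["clock"])
f=frame("top");save(f,"lev",(300,100,560,295),3)
E
```

```text
[-0.48   0.433 -0.407  0.731  0.     1.52 ]
[-0.624  0.451 -0.376  0.743  0.     0.776]
[-0.702  0.549 -0.204  0.817  0.     0.099]
down False
[-0.453 -0.449 -0.777] 32.625
0.7573201219805723
True 0.8800000000000002 [2.9, 3.1, 2.7, 2.9, 2.9, 3.5, 4.7, 3.8, 3.2, 4.4, 4.7, 4.7, 4.1, 4.8, 4.6, 4.3, 4.5, 4.7, 4.1, 5.7, 6.1, 5.4] [ 0.489 -0.29   0.097] [-1.556  5.006  3.054] 40.75
```

View pics/lev.png

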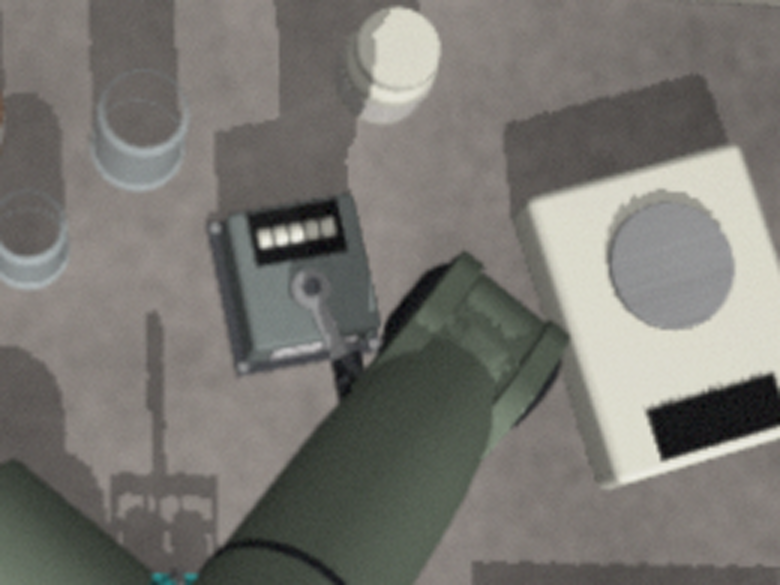

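The lever has swung (pivot at crop (312,287), arm towards (345,370)). The force trip may have been a transient, so I'm continuing in ~1 mm steps until a clear rise.

```bash
python3 - <<'E'
from h import *
f0=np.load("f0.npy");s=get_state();p=np.array(s["position"])[:2]
# arc parameter actually reached
aa=np.linspace(.6,1,400);a=aa[np.argmin([np.hypot(*(np.array(pose(x,.02)[0][:2])-p)) for x in aa])]
print("a",a);log=[];held=False
while a<1.22:
    a+=.008;q,r=pose(a,.020);hit=move_l(q,.02,rot=r,until_force=8);sleep(.08);v=np.mean([ft(a,f0) for _ in range(2)]);log.append((round(a,3),round(v,1),hit))
    if v>14: held=True;break
print(log,get_state()["clock"])
if held:
    for _ in range(4): sleep(.15);print(round(ft(a,f0),1))
E
```

```text
a 0.8265664160401003
[(np.float64(0.835), np.float64(4.6), False), (np.float64(0.843), np.float64(7.6), False), (np.float64(0.851), np.float64(9.5), False), (np.float64(0.859), np.float64(10.8), False), (np.float64(0.867), np.float64(12.9), False), (np.float64(0.875), np.float64(16.3), False)] 42.8
16.2
14.8
15.2
16.3
```

The force rises sharply from 4.6 N at a = 0.835 rad to a steady ~15.5 N, against roughly 4.5 N from the spring alone. The lever has been held on its stop. Now backing it home and clearing it.

```bash
python3 - <<'E'
from h import *
f0=np.load("f0.npy")
for a in np.arange(.8,-.01,-.1): q,r=pose(a,.021);move_l(q,.06,rot=r)
q,r=pose(0,.055);move_l(q,.06,rot=r);print("free",ft(0,f0))
move_l([*q[:2],.28],.15);sleep(.3)
f=frame("top");g=frame("side")
print("peg exp",proj(f,[*(C+RL*np.array([np.cos(TH0),np.sin(TH0)])),.105]),[(x["centre"],x["score"]) for x in tip_of("top","lever_peg")][:3],get_state()["clock"])
save(g,"fin",(140,150,400,375),2.6)
E
```

```text
free 0.8257263955161097
peg exp [384.67055217 240.88920661] [] 49.2667
```

View pics/fin.png

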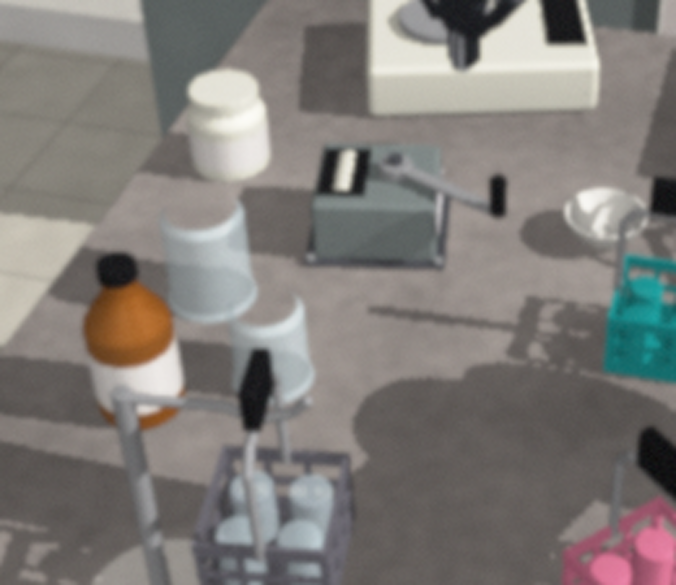

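The peg is back at crop (498,195), which is side-view pixel (331,225), its starting place. The basket hangs in the hook and the bystanders are unmoved.

```bash
python3 -c "
from cell import *
print(sign_off())"
```

```text
the job is handed in; nothing more can be done
None
```

The job is handed in: the grey basket hangs released on the drip-stand hook, the lever was held on its stop at about 15 N and let back home, and I saw nothing else moved; `sign_off()` gave no verdict.

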